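# Close up the order and draw the check camera out over it

### The job

Get the order on the check-camera stand ready for its photograph. First slide the loose purple-and-white carton along the mat until its end sits flush against the end of the blue-and-white carton at the stop, in line with it, and let go of it. Then grip the camera arm by its handle so that the green lock button is squeezed in, draw the arm out until its blue pointer is level with the red cursor on the scale, and finish while still holding it there against its return spring, leaving the bottle, cup and blister strip beside the stand alone.

Things in the scene. Friction and masses are not known exactly. Their poses are not given: they have to be found in the camera images.
- stand: check-camera stand, fixed: grey base 130 x 505 mm (y -175 to +330) with a black mat (top at z = 9 mm), an end stop (face at y = +70, top at z = 28 mm) and a column carrying the arm's housing (x -22 to +22, y +145 to +352, z 185 to 216 mm; slot and scale on top). Origin on the desk under the row of cartons; y runs along row and arm towards the column, x away from the robot.
- carton_blue: loose blue-and-white medicine carton, 50 x 92 x 24 mm (x, y, z), 60 g, lying on the mat, its +y end against the end stop. Origin: centre of its underside; its axes are parallel to the stand's.
- carton_purple: loose purple-and-white medicine carton, 46 x 74 x 36 mm (x, y, z), about 50 g, lying on the mat 20 to 55 mm short of the blue one, out of line and askew. Origin: centre of its underside. Closed up, its origin stands 83 mm from the blue carton's, on that carton's -y side.
- boom (a joint): telescoping camera arm: how far it is drawn out, 0 (home, latched) to 0.150 m, straight along the stand's -y. A return spring pulls it home with 2.1 N at 0, 4.2 N at 0.150; let go, it runs back. The latch keeps it home until the lock button is in by about 3.5 mm; it latches again by itself on running home. Once 30 mm out it is clear of the latch.
- lock (a joint): lock button: 0 out, 0.005 m fully in. It moves along the stand's +x; the spring takes 3.2 N to start and 7.2 N fully in.
- grip (a point): where to take the handle: an upright black block on the camera head, 36 mm along y, top 23 mm above this point, shoulder 27 mm below it, clear above. Across x: 33 mm over block and button, 28 mm with the button in; this point is then midway, 14 mm from each face. At home 245 mm above the desk, at x = 0, y = +105 mm on the stand; it travels with the arm.
- button (a point): centre of the green button's outer face, on the handle's -x side; the button is 22 mm along y and 28 mm high.
- pointer (a point): tip of the arm's blue pointer, 4 mm wide, which comes up through the housing's slot and travels with the arm along the scale. At home it stands at y = +325 mm on the stand.
- cursor: red cursor, 8 mm wide, clamped at the near edge of the scale, fixed; its place differs from order to order (85 to 130 mm of draw). Axes as the stand's; its origin lies on its white centre line, 19 mm under its top. The pointer is level with it when both have the same y along the stand.
- bottle: loose tablet bottle with a green cap, 38 mm across, 56 mm high, standing behind the stand. Origin: centre of its underside.
- green_cup: loose empty green dose cup with a finger tab, 62 x 77 x 44 mm, standing beside the stand's -y end. Origin: under the cup's middle.
- blister: loose blister strip with brown tablets, 40 x 96 x 5 mm, lying beside the stand's -y end. Origin: its centre.

How it is judged:
By the outcome, as a careful person would: the job done as asked, in the order asked, and still so for the second after the job is handed in, while the arm keeps its last pose, push and grip.
It also fails if it takes over 48 s, if anything falls off the work surface, if the arm or the gripper's body presses on something with over 40 N, if the wrist force passes 120 N, or if a joint passes its speed limit or range.

### The arm

A 6-joint arm with a two-finger parallel gripper is mounted at the origin on a cart in front of the work surface, level with it; the furniture and walls round the work are solid. World frame = base frame: x ahead of the robot, y to its left, z up, the work surface at z = 0. Lengths are in m, angles in rad, forces in N, time in s.
With the tool pointing down it reaches from about 0.3 to 0.875 m from the base axis. Payload 6.4 kg.
Tool frame: the origin (TCP) lies at the centre of the arm's flange, where the gripper is bolted on; the fingertips stand 166 mm ahead of it and the grasp point (between the pads) lies 147 mm ahead of it (bot.tip_reach is the distance from the TCP to the fingertips, in m); z points along the fingers, y is the line along which they close (so a half turn about z gives the same grasp; the last joint's range is limited). The gripper opens to 88 mm and grips with 3 to 60 N. Pads are 18 mm wide; open, the fingers measure 123 mm over their backs; the gripper's body (75 mm by 187 mm) begins 45 mm behind the grasp point.
Start: joints at [-1.334, 0.181, 1.607, -0, 1.354, -0.206], TCP at [0.246, -0.52, 0.405] pointing down, gripper open.
Joint ranges: [-2.99, 2.99], [-0.89, 2.07], [0.3, 2.58], [-1.14, 4.28], [0, 2.63], [-3.12, 3.12]. Speed limits (rad/s): [2.57, 2.57, 3.01, 3.14, 3.14, 3.14].

### API

Orientations are given as a unit quaternion [x, y, z, w].
In Python, from station import bot gives the robot as it stands.
- The arm moves only by the shell command python3 -m pendant 'ROWS' [FORCE]. ROWS is JSON, a list of rows, each an object with "offset": the shift along the world's x, y, z in mm, a list of three; "delta_rot": the turn, a rotation vector about the world's x, y, z in units of 8 degrees (1.0 is 8 degrees), a list of three; "fingers": the opening, from -1 (shut) to 1 (fully open). In form: [{"offset": [x, y, z], "delta_rot": [ax, ay, az], "fingers": fingers}, ...]. A call has 1 to 10 rows; each row shifts and turns the commanded pose from where the row before left it; what a row does not reach is not made up. A row lasts 1/8 s, in which the tool goes at most 62.5 mm and 10.7 degrees, less where a joint would pass 70% of its speed; a pose out of reach is approached as far as the arm can. A call with a gripper value outside its range is refused whole. The fingers move at their own pace and stop on an object; FORCE is the grip in N (left out, the last holds). Time passes only in rows, so rows that do not move let the fingers close. It gives the time, the measured TCP pose, the force, the opening and the grip force at its end, in the units of the state.
- bot.get_state(): the state, without advancing time (a new reading comes with each control period).
- bot.snapshot(name): name is "scene" or "top"; returns a dict with "color" (420x560x3 uint8, red, green, blue), "fx", "fy", "cx", "cy" (pixels), "origin" and "attitude" of the camera in the world. Camera axes: x right, y down, z forward; pixel columns grow to the right and rows downward; lengths in m; the calibration is good to about 2 mm. A picture is of the moment at which its call begins. There is no depth.
- bot.job_done(): hands the job in; it is judged then, once.
The state is a dict: "time": time; "q": joint angles; "qd": joint speeds; "joint_torque": joint torques, N m; "position": TCP position; "orientation": TCP orientation; "ft_force": force on the tool from outside, world axes, zero at the start; "ft_torque": the same for the moment, N m; "gripper_width": opening from 0.0 (shut) to 1.0 (fully open); "finger_force": force on a finger pad.
Only numpy, scipy, OpenCV 4.12 (cv2) and the standard library are available. Lean on these libraries where they do the work, as an engineer would, in place of code of your own. Each camera call takes 0.05 s, during which the arm holds its last target. There are 200 camera calls.

## Working session

There is one attempt and no reset: what is moved stays moved. The work goes in short steps, Python scripts to look and compute and a shell command to move; the robot and the scene stay as the last step left them, time stands still between calls to the robot, and variables do not carry over. Pictures are saved under pics/ and viewed, at most 10 in all, crops included, and the job is handed in when it is done.

```bash
mkdir -p pics
cat > h.py <<'E'
from station import bot
import numpy as np, cv2, json
from scipy.spatial.transform import Rotation as R
def snap(name,fn,crop=None,scale=1):
    s=bot.snapshot(name); im=s["color"][:,:,::-1]
    if crop: x0,y0,x1,y1=crop; im=im[y0:y1,x0:x1]
    if scale!=1: im=cv2.resize(im,None,fx=scale,fy=scale,interpolation=cv2.INTER_CUBIC)
    cv2.imwrite("pics/"+fn,im); return s
def rot(s):
    a=np.array(s["attitude"]); return a if a.shape==(3,3) else R.from_quat(a).as_matrix()
def ray(s,u,v):
    return rot(s)@np.array([(u-s["cx"])/s["fx"],(v-s["cy"])/s["fy"],1])
def onz(s,u,v,z):
    o=np.array(s["origin"]); d=ray(s,u,v); return o+d*(z-o[2])/d[2]
def proj(s,p):
    c=rot(s).T@(np.array(p)-s["origin"]); return [s["cx"]+s["fx"]*c[0]/c[2], s["cy"]+s["fy"]*c[1]/c[2]]
E
python3 - <<'E'
from h import *
import pickle
for n in("scene","top"):
    s=snap(n,n+"0.png"); print(n,s["origin"],s["attitude"],s["fx"],s["cx"],s["cy"]); pickle.dump(s,open(n+"0.pkl","wb"))
st=bot.get_state(); print(st["time"],st["position"],st["orientation"],st["ft_force"],st["gripper_width"])
E
```

```text
scene [-0.42210025 -0.6618327   1.01763373] [ 0.80271834 -0.39276863  0.19757269 -0.40291575] 541.5202762014363 270.6622727943401 216.24557406744498
top [0.27622167 0.07395701 1.33601438] [ 0.7383275  -0.66631157  0.0721995  -0.07542304] 439.4429800728188 281.9820995203712 220.1242168401328
0.1 [ 0.24634531 -0.51931097  0.40390428] [ 9.75587384e-01  2.19610178e-01 -1.36531004e-05 -7.90710315e-04] [-1.25416455  0.97849758 -0.3809914 ] 0.9970959180150056
```

View pics/scene0.png

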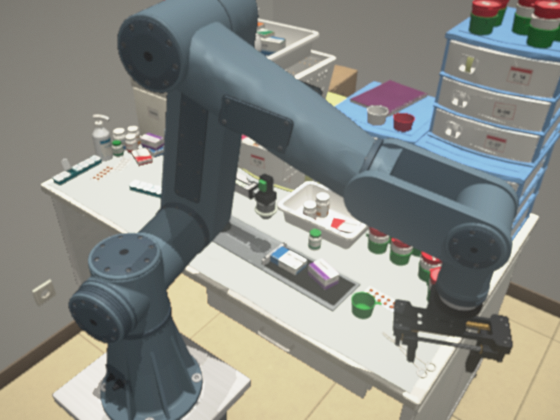

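View pics/top0.png

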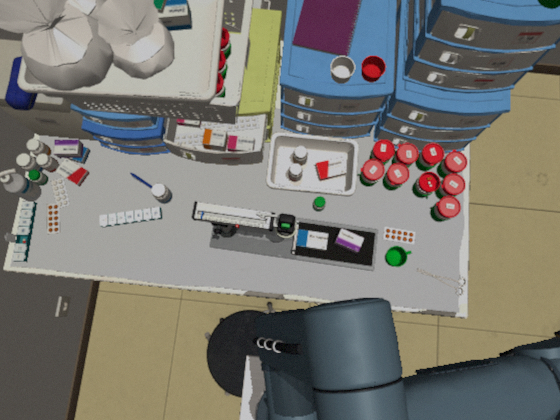

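The top view shows the stand from about (210,240) to (377,255). The blue carton is at (312,240), the purple one at (350,241), the handle at (286,224) and the scale at (195–270, 213). I'll enlarge that area.

Run:
```python
from h import *
a=cv2.imread("pics/top0.png")
cv2.imwrite("pics/topA.png",cv2.resize(a[195:275,280:390],None,fx=7,fy=7,interpolation=cv2.INTER_CUBIC))
cv2.imwrite("pics/topB.png",cv2.resize(a[190:250,185:300],None,fx=6.9,fy=6.9,interpolation=cv2.INTER_CUBIC))
```

```text
(no output)
```

View pics/topA.png

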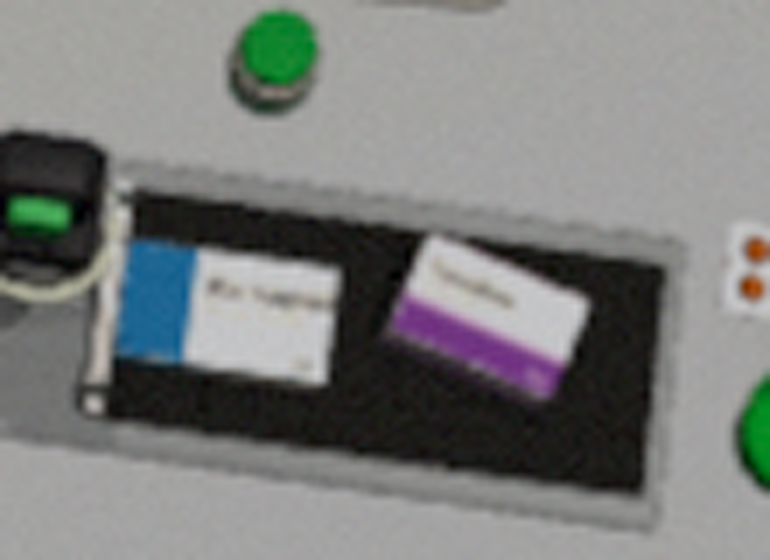

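View pics/topB.png

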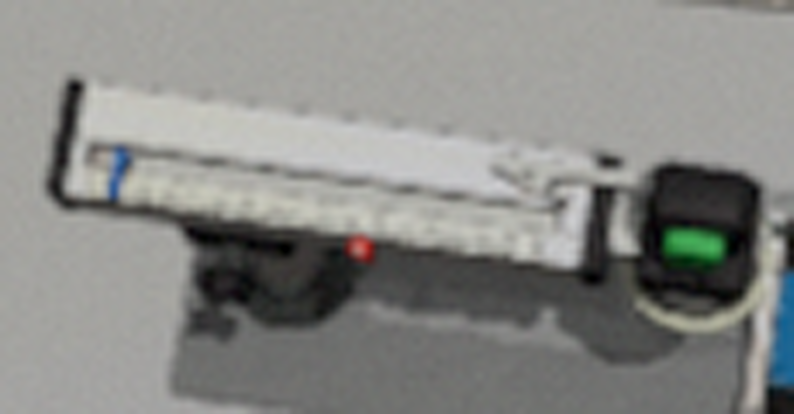

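```bash
cat > fit.py <<'E'
from h import *
import pickle
from scipy.optimize import least_squares
s=pickle.load(open("top0.pkl","rb"))
A=lambda U,V:((U+.5)/7-.5+280,(V+.5)/7-.5+195)
B=lambda U,V:((U+.5)/6.9-.5+185,(V+.5)/6.9-.5+190)
def W(p,q): # stand/box pose p=(x,y,yaw), local q
    c,n=np.cos(p[2]),np.sin(p[2]); return [p[0]+c*q[0]-n*q[1],p[1]+n*q[0]+c*q[1],q[2]]
def fit(L,P,x0):
    f=lambda p:np.ravel([np.subtract(proj(s,W(p,l)),q) for l,q in zip(L,P)])
    r=least_squares(f,x0); return r.x,r.fun.round(1)
E
python3 - <<'E'
from fit import *
bl=[(.025,.046,.033),(.025,-.046,.033),(-.025,-.046,.033),(-.025,.046,.033)]
b,e=fit(bl,[A(130,240),A(342,265),A(327,385),A(116,357)],[.5,0,0]);print("blue",b,np.degrees(b[2]),e)
pl=[(.023,.037,.045),(.023,-.037,.045),(-.023,-.037,.045),(-.023,.037,.045)]
p,e=fit(pl,[A(430,235),A(592,298),A(549,399),A(389,332)],[.5,-.1,0]);print("purple",p,np.degrees(p[2]),e)
# stand from blue + housing top corners + mat end
L=[(l[0],l[1]+.024,l[2]) for l in bl]+[(.065,-.175,.007),(-.065,-.175,.007),(.022,.352,.216),(-.022,.352,.216),(-.022,.145,.216),(.0,.325,.218)]
P=[A(130,240),A(342,265),A(327,385),A(116,357),A(685,240),A(655,527),B(75,80),B(55,200),B(596,280),B(118,172)]
t,e=fit(L,P,[.5,0,0]);print("stand",t,np.degrees(t[2]));print(e)
print("grip",W(t,(0,.105,.245)))
R2=lambda q:((np.array(q)[:2]-t[:2])@np.array([[np.cos(t[2]),-np.sin(t[2])],[np.sin(t[2]),np.cos(t[2])]]))
print("blue in stand",R2(b),"purple",R2(p))
for z in(.21,.218,.225): print(z,"cursor",R2(onz(s,*B(360,248),z)),"pointer",R2(onz(s,*B(120,160),z)),R2(onz(s,*B(113,193),z)))
print("button",R2(onz(s,*B(697,243),.245)), "handle top corners",R2(onz(s,*B(655,165),.268)),R2(onz(s,*B(757,180),.268)))
st=bot.get_state();M=R.from_quat(st["orientation"]).as_matrix();print(M.round(3), "tool y ang",np.degrees(np.arctan2(M[1,1],M[0,1])))
E
```

```text
blue [ 0.50356582 -0.00221899 -0.02563236] -1.4686259581910082 [-0.1  0.2 -0.1  0.5  0.3 -0.4 -0.1 -0.3]
purple [ 0.5110684  -0.11225883 -0.29917753] -17.1416095575024 [-0.2 -0.2 -0.2  0.3  0.4 -0.   0.  -0.1]
stand [ 0.50246966 -0.02630023 -0.0322807 ] -1.849547954970145
[-0.   0.2 -0.   0.7  0.2 -0.2 -0.1 -0.3  0.8 -0.3  1.3  0.5 -1.1  1.7
 -1.2  0.5 -0.8 -0.5  1.3 -2.4]
grip [np.float64(0.5058585495911901), np.float64(0.07864507098007491), 0.245]
blue in stand [0.00031836 0.02410407] purple [ 0.01136857 -0.0856363 ]
0.21 cursor [-0.02183052  0.23314743] pointer [-0.0004024   0.32887726] [-0.01343392  0.32930834]
0.218 cursor [-0.02330499  0.23215104] pointer [-0.00202911  0.32720073] [-0.01496805  0.32762874]
0.225 cursor [-0.02459516  0.23127919] pointer [-0.00345249  0.32573377] [-0.01631042  0.3261591 ]
button [-0.00975786  0.10659669] handle top corners [0.01205258 0.12513534] [0.01152344 0.08791058]
[[ 0.904  0.428 -0.   ]
 [ 0.428 -0.904  0.002]
 [ 0.    -0.002 -1.   ]] tool y ang -64.62770190831236
```

The poses agree with each other: stand at about (0.5025, -0.026) with yaw -1.7°, purple carton at (0.511, -0.112) with yaw -17°. I'll move above the purple carton.

```bash
python3 -m pendant '[{"offset":[20,30,0],"delta_rot":[0,0,0.594],"fingers":1},{"offset":[27,42,0],"delta_rot":[0,0,0.594],"fingers":1},{"offset":[27,42,0],"delta_rot":[0,0,0.594],"fingers":1},{"offset":[27,42,0],"delta_rot":[0,0,0.594],"fingers":1},{"offset":[28,42,0],"delta_rot":[0,0,0.594],"fingers":1},{"offset":[28,42,0],"delta_rot":[0,0,0.594],"fingers":1},{"offset":[28,42,0],"delta_rot":[0,0,0.594],"fingers":1},{"offset":[28,42,0],"delta_rot":[0,0,0.594],"fingers":1},{"offset":[27,42,0],"delta_rot":[0,0,0.594],"fingers":1},{"offset":[25,41,0],"delta_rot":[0,0,0.594],"fingers":1}]' 8
python3 - <<'E'
from h import *
st=bot.get_state();M=R.from_quat(st["orientation"]).as_matrix();print(st["position"],M[:,2].round(3), "tool y ang",np.degrees(np.arctan2(M[1,1],M[0,1])),st["q"])
E
```

```text
time: 1.35
position: [0.512, -0.1109, 0.4044]
orientation: [0.804, 0.595, -0.0, -0.0]
ft_force: [0.1, -0.3, -0.4]
gripper_width: 0.996
finger_force: 0.0
[ 0.51198761 -0.11092324  0.4044453 ] [-0.  0. -1.] tool y ang -16.943168068639906 [-4.40152469e-01  6.64839607e-02  1.73466487e+00 -3.12565900e-05
  1.34078819e+00 -1.44431266e-01]
```

```bash
python3 -m pendant '[{"offset":[-1,-1,-40],"delta_rot":[0,0,0],"fingers":1},{"offset":[0,0,-50],"delta_rot":[0,0,0],"fingers":1},{"offset":[0,0,-50],"delta_rot":[0,0,0],"fingers":1},{"offset":[0,0,-40],"delta_rot":[0,0,0],"fingers":1},{"offset":[0,0,-26],"delta_rot":[0,0,0],"fingers":1},{"offset":[0,0,-17],"delta_rot":[0,0,0],"fingers":0.6},{"offset":[0,0,0],"delta_rot":[0,0,0],"fingers":-1},{"offset":[0,0,0],"delta_rot":[0,0,0],"fingers":-1},{"offset":[0,0,0],"delta_rot":[0,0,0],"fingers":-1},{"offset":[0,0,0],"delta_rot":[0,0,0],"fingers":-1}]' 8
```

```text
time: 2.6
position: [0.5109, -0.1138, 0.1829]
orientation: [0.804, 0.594, 0.001, 0.001]
ft_force: [0.3, -0.1, 3.8]
gripper_width: 0.525
finger_force: 8.0
```

```bash
python3 -m pendant '[{"offset":[-2,2,0],"delta_rot":[0,0,0.4],"fingers":-1},{"offset":[-3,3,0],"delta_rot":[0,0,0.5],"fingers":-1},{"offset":[-3,3,0],"delta_rot":[0,0,0.5],"fingers":-1},{"offset":[-2,4,0],"delta_rot":[0,0,0.5],"fingers":-1},{"offset":[0,5,0],"delta_rot":[0,0,0],"fingers":-1},{"offset":[0,4,0],"delta_rot":[0,0,0],"fingers":-1},{"offset":[0,3,0],"delta_rot":[0,0,0],"fingers":-1},{"offset":[0,2,0],"delta_rot":[0,0,0],"fingers":-1},{"offset":[0,2,0],"delta_rot":[0,0,0],"fingers":-1},{"offset":[0,0,0],"delta_rot":[0,0,0],"fingers":-1}]'
python3 - <<'E'
from h import *
st=bot.get_state();M=R.from_quat(st["orientation"]).as_matrix();print(st["position"],M[:,2].round(3), "tool y ang",np.degrees(np.arctan2(M[1,1],M[0,1])))
E
```

```text
time: 3.85
position: [0.5013, -0.086, 0.1829]
orientation: [0.719, 0.695, 0.0, 0.002]
ft_force: [0.2, -2.7, 6.4]
gripper_width: 0.524
finger_force: 8.0
[ 0.50128947 -0.08598431  0.18285837] [ 0.003 -0.002 -1.   ] tool y ang -1.9959051036073916
```

```bash
python3 -m pendant '[{"offset":[0,1,0],"delta_rot":[0,0,0],"fingers":-1},{"offset":[0,1,0],"delta_rot":[0,0,0],"fingers":-1},{"offset":[0,0,0],"delta_rot":[0,0,0],"fingers":-1}]'; python3 -m pendant '[{"offset":[0,1,0],"delta_rot":[0,0,0],"fingers":-1},{"offset":[0,1,0],"delta_rot":[0,0,0],"fingers":-1},{"offset":[0,0,0],"delta_rot":[0,0,0],"fingers":-1}]'
```

```text
time: 4.22
position: [0.5013, -0.0846, 0.1828]
orientation: [0.719, 0.695, 0.0, 0.002]
ft_force: [-0.1, -6.5, 4.9]
gripper_width: 0.519
finger_force: 8.0
time: 4.6
position: [0.5017, -0.0834, 0.1829]
orientation: [0.719, 0.695, -0.0, 0.003]
ft_force: [1.6, -11.7, 0.5]
gripper_width: 0.518
finger_force: 8.0
```

```bash
python3 -m pendant '[{"offset":[0,0,0],"delta_rot":[0,0,0],"fingers":0.6},{"offset":[0,0,0],"delta_rot":[0,0,0],"fingers":0.6},{"offset":[0,0,0],"delta_rot":[0,0,0],"fingers":0.6},{"offset":[0,-1,20],"delta_rot":[0,0,0],"fingers":0.6},{"offset":[0,-20,50],"delta_rot":[0,0,0],"fingers":1},{"offset":[-25,-50,50],"delta_rot":[0,0,0],"fingers":1},{"offset":[-25,-55,50],"delta_rot":[0,0,0],"fingers":1},{"offset":[-30,-50,40],"delta_rot":[0,0,0],"fingers":1},{"offset":[-20,-40,20],"delta_rot":[0,0,0],"fingers":1},{"offset":[0,0,0],"delta_rot":[0,0,0],"fingers":1}]'
python3 - <<'E'
from h import *
import pickle
s=snap("top","top1.png"); pickle.dump(s,open("top1.pkl","wb"));a=cv2.imread("pics/top1.png")
cv2.imwrite("pics/top1A.png",cv2.resize(a[195:275,280:390],None,fx=7,fy=7,interpolation=cv2.INTER_CUBIC))
c=snap("scene","scene1.png");pickle.dump(c,open("scene1.pkl","wb")); b=cv2.imread("pics/scene1.png")
cv2.imwrite("pics/scene1A.png",cv2.resize(b[165:305,215:365],None,fx=4.2,fy=4.2,interpolation=cv2.INTER_CUBIC))
E
```

```text
time: 5.85
position: [0.4124, -0.2745, 0.3905]
orientation: [0.72, 0.694, -0.0, 0.002]
ft_force: [0.7, -0.0, 0.1]
gripper_width: 0.999
finger_force: 0.0
```

View pics/top1A.png

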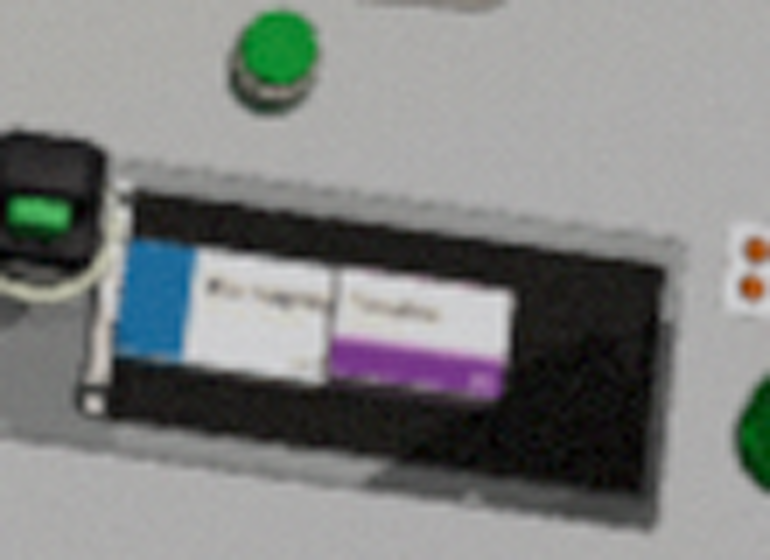

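View pics/scene1A.png

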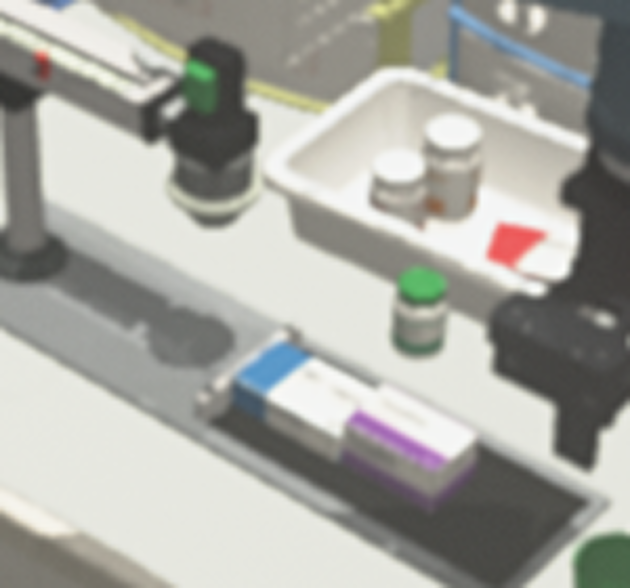

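The top crop shows the purple carton, corners about (338,266), (514,290), (500,400) and (330,376), end to end with the blue one and closely parallel to it. The scene crop shows the button at (200,87) on the handle's near side. I'll check alignment numerically and triangulate the button.

Run:
```python
from fit import *
bl=[(.025,.046,.033),(.025,-.046,.033),(-.025,-.046,.033),(-.025,.046,.033)]
b=fit(bl,[A(130,240),A(339,264),A(326,385),A(116,357)],[.5,0,0])[0]
pl=[(.023,.037,.045),(.023,-.037,.045),(-.023,-.037,.045),(-.023,.037,.045)]
p,e=fit(pl,[A(338,266),A(514,290),A(500,400),A(330,376)],[.5,-.1,0]);print("blue",b,"purple",p,e)
for th in (b[2],-.0295):
  d=p[:2]-b[:2];print("offset in row frame",d@[np.cos(th),np.sin(th)],d@[-np.sin(th),np.cos(th)])
c=pickle.load(open("scene1.pkl","rb"))
C=lambda U,V:((U+.5)/4.2-.5+215,(V+.5)/4.2-.5+165)
def tri(q1,q2):
    f=lambda X:np.r_[np.subtract(proj(s,X),q1),np.subtract(proj(c,X),q2)]
    r=least_squares(f,[.5,0,.2]);return r.x.round(4),r.fun.round(1)
print("button",tri(B(697,243),C(200,87)))
print("cursor",tri(B(360,248),C(42,66)))
print("bottlecap",tri(A(278,48),C(422,284)))
t=[.5025,-.0263,-.0300]
for q in[(-.019,.105,.245),(.014,.123,.268),(.014,.087,.268),(-.014,.087,.268),(-.014,.123,.268)]:
  u,v=proj(s,W(t,q)); x,y=proj(c,W(t,q)); print(q,"topB",round((u+.5-185)*6.9),round((v+.5-190)*6.9),"sceneA",round((x+.5-215)*4.2),round((y+.5-165)*4.2))
# yaw: line fit of green button / red colours
import cv2
im=s["color"].astype(int)
g=(im[:,:,1]>im[:,:,0]+50)&(im[:,:,1]>im[:,:,2]+50); g[:, :275]=0; g[:,300:]=0; g[:215]=0; g[235:]=0
v,u=np.nonzero(g); print("green px",u.mean(),v.mean(),u.min(),u.max(),v.min(),v.max())
```

```text
blue [ 0.50363247 -0.00178311 -0.02253174] purple [ 0.50071276 -0.08340406 -0.03291904] [ 0.3  0.3 -0.2  0.2  0.2 -0.3 -0.3 -0.2]
offset in row frame -0.0010800616933999212 -0.08166601705416204
offset in row frame -0.000510969846993172 -0.08167156043916206
button (array([0.4978, 0.0803, 0.2381]), array([ 0.1, -0.1, -0.2,  0. ]))
cursor (array([0.4894, 0.207 , 0.2076]), array([ 0.3, -0.2, -0.4,  0. ]))
bottlecap (array([ 0.6185, -0.0137,  0.0519]), array([ 0.5, -0.4, -0.6,  0.1]))
(-0.019, 0.105, 0.245) topB 699 269 sceneA 190 87
(0.014, 0.123, 0.268) topB 662 162 sceneA 202 23
(0.014, 0.087, 0.268) topB 761 175 sceneA 247 43
(-0.014, 0.087, 0.268) topB 751 250 sceneA 217 62
(-0.014, 0.123, 0.268) topB 652 237 sceneA 172 42
green px 285.23333333333335 225.03333333333333 281 289 223 227
```

```bash
python3 -m pendant '[{"offset":[0,10,40],"delta_rot":[0,0,0],"fingers":1},{"offset":[10,45,30],"delta_rot":[0,0,0],"fingers":1},{"offset":[14,50,0],"delta_rot":[0,0,0],"fingers":1},{"offset":[14,50,0],"delta_rot":[0,0,0],"fingers":1},{"offset":[14,50,0],"delta_rot":[0,0,0],"fingers":1},{"offset":[14,50,0],"delta_rot":[0,0,0],"fingers":1},{"offset":[14,50,0],"delta_rot":[0,0,0],"fingers":1},{"offset":[10,35,0],"delta_rot":[0,0,0],"fingers":1},{"offset":[4,13,0],"delta_rot":[0,0,0],"fingers":1},{"offset":[0,0,0],"delta_rot":[0,0,0],"fingers":1}]' 4
python3 - <<'E'
from h import *
import pickle
st=bot.get_state();M=R.from_quat(st["orientation"]).as_matrix();print(st["position"],M[:,2].round(3), "tool y ang",np.degrees(np.arctan2(M[1,1],M[0,1])))
snap("scene","scene2.png",(225,110,325,220),5)
E
```

```text
time: 7.2
position: [0.5068, 0.0819, 0.4576]
orientation: [0.718, 0.696, -0.001, -0.001]
ft_force: [-0.6, -1.0, 0.8]
gripper_width: 1.001
finger_force: 0.0
[0.50683058 0.08187506 0.45761377] [-0.002 -0.    -1.   ] tool y ang -1.7558947643144087
```

View pics/scene2.png

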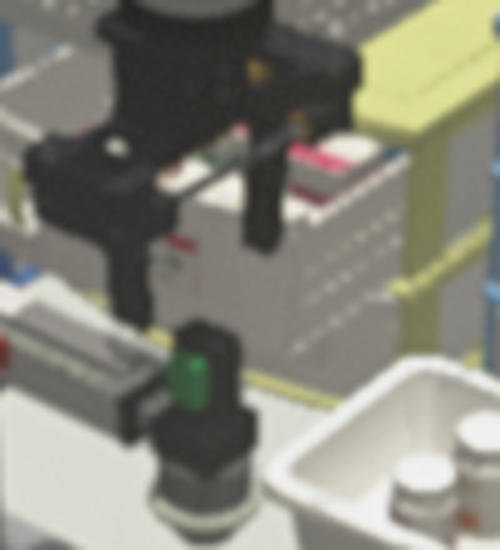

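The view shows the finger tips at (130,325) and (262,250), straddling the handle top at about (208,330), so the line-up is good. I'll descend and close gently.

```bash
python3 -m pendant '[{"offset":[1,-2,-20],"delta_rot":[0,0,0],"fingers":1},{"offset":[0,0,-25],"delta_rot":[0,0,0],"fingers":0.6},{"offset":[0,0,-19],"delta_rot":[0,0,0],"fingers":0.2},{"offset":[0,0,0],"delta_rot":[0,0,0],"fingers":0},{"offset":[0,0,0],"delta_rot":[0,0,0],"fingers":0}]' 4; for i in 1 2; do python3 -m pendant '[{"offset":[0,0,0],"delta_rot":[0,0,0],"fingers":-1},{"offset":[0,0,0],"delta_rot":[0,0,0],"fingers":-1}]' 4;done
```

```text
time: 7.88
position: [0.5083, 0.078, 0.3954]
orientation: [0.719, 0.695, 0.0, 0.0]
ft_force: [-0.0, -1.4, 0.3]
gripper_width: 0.569
finger_force: 0.0
time: 8.12
position: [0.5081, 0.0786, 0.3954]
orientation: [0.719, 0.695, -0.0, 0.0]
ft_force: [-2.3, 0.3, 4.6]
gripper_width: 0.356
finger_force: 3.8
time: 8.38
position: [0.5083, 0.0787, 0.3954]
orientation: [0.719, 0.695, 0.0, 0.001]
ft_force: [-2.2, -1.2, 5.3]
gripper_width: 0.354
finger_force: 4.0
```

```bash
python3 -m pendant '[{"offset":[0,0,0],"delta_rot":[0,0,0],"fingers":-1},{"offset":[0,0,0],"delta_rot":[0,0,0],"fingers":-1},{"offset":[0,0,0],"delta_rot":[0,0,0],"fingers":-1}]' 30
```

```text
time: 8.75
position: [0.5093, 0.0785, 0.3954]
orientation: [0.719, 0.695, 0.002, 0.002]
ft_force: [6.4, -1.6, 0.9]
gripper_width: 0.305
finger_force: 30.0
```

```bash
python3 -m pendant '[{"offset":[0.7,-2,0],"delta_rot":[0,0,0],"fingers":-1},{"offset":[0.3,-6,0],"delta_rot":[0,0,0],"fingers":-1},{"offset":[-0.3,-10,0],"delta_rot":[0,0,0],"fingers":-1},{"offset":[-0.3,-10,0],"delta_rot":[0,0,0],"fingers":-1},{"offset":[-0.3,-10,0],"delta_rot":[0,0,0],"fingers":-1},{"offset":[-0.3,-10,0],"delta_rot":[0,0,0],"fingers":-1},{"offset":[-0.3,-10,0],"delta_rot":[0,0,0],"fingers":-1},{"offset":[-0.3,-10,0],"delta_rot":[0,0,0],"fingers":-1},{"offset":[-0.3,-6,0],"delta_rot":[0,0,0],"fingers":-1},{"offset":[0,0,0],"delta_rot":[0,0,0],"fingers":-1}]'
python3 - <<'E'
from h import *
import pickle
s=snap("top","top3.png"); pickle.dump(s,open("top3.pkl","wb"));a=cv2.imread("pics/top3.png")
cv2.imwrite("pics/top3B.png",cv2.resize(a[195:245,190:280],None,fx=8,fy=8,interpolation=cv2.INTER_CUBIC))
E
```

```text
time: 10.0
position: [0.5069, 0.0047, 0.3955]
orientation: [0.719, 0.695, 0.0, -0.0]
ft_force: [-1.1, 3.1, 9.5]
gripper_width: 0.306
finger_force: 30.0
```

View pics/top3B.png

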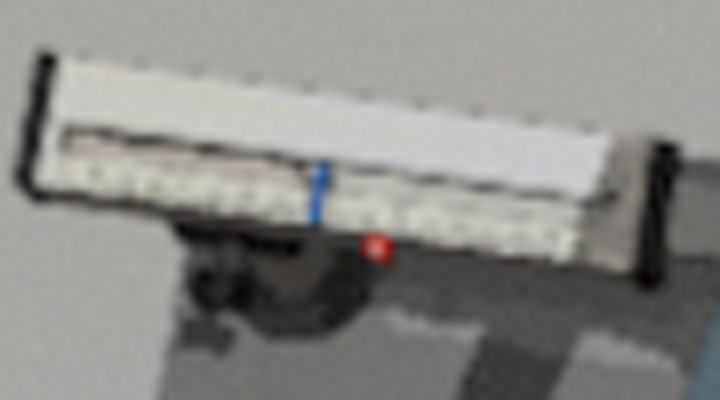

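The blue pointer runs from (322,165) to (315,222) and the red cursor sits at (377,247). About 20 mm of draw remains.

```bash
python3 -m pendant '[{"offset":[-0.2,-6,0],"delta_rot":[0,0,0],"fingers":-1},{"offset":[-0.2,-7,0],"delta_rot":[0,0,0],"fingers":-1},{"offset":[-0.2,-6,0],"delta_rot":[0,0,0],"fingers":-1},{"offset":[0,0,0],"delta_rot":[0,0,0],"fingers":-1}]'
cat > look.py <<'E'
from h import *
import sys,pickle
tag=sys.argv[1]
s=snap("top",f"t{tag}.png");c=snap("scene",f"s{tag}.png")
pickle.dump((s,c),open(f"l{tag}.pkl","wb"))
t=np.array([.5025,-.0263,-.030]);th=t[2]
def loc(p): d=np.array(p)[:2]-t[:2]; return d@[[np.cos(th),-np.sin(th)],[np.sin(th),np.cos(th)]]
a=cv2.imread(f"pics/t{tag}.png")[200:240,210:270]; b=cv2.imread(f"pics/s{tag}.png")[150:195,205:255]
cv2.imwrite(f"pics/look{tag}.png",np.hstack([cv2.resize(a,(480,320),interpolation=cv2.INTER_CUBIC),cv2.resize(b,(320,320),interpolation=cv2.INTER_CUBIC)[:, :]]))
for nm,S,(r0,r1,c0,c1) in(("top",s,(200,240,190,280)),("scene",c,(150,200,205,262))):
    im=S["color"][r0:r1,c0:c1].astype(float); r,g,bl=im[...,0],im[...,1],im[...,2]
    for col,w in(("red",r-np.maximum(g,bl)-40),("blue",bl-np.maximum(r,g)-25)):
        w=np.clip(w,0,None); v,u=np.mgrid[r0:r1,c0:c1]
        if w.sum()==0: print(nm,col,"none"); continue
        U,V=(u*w).sum()/w.sum(),(v*w).sum()/w.sum(); m=w>0
        print(nm,col,round(U,2),round(V,2),"box",u[m].min(),u[m].max(),v[m].min(),v[m].max(),"local@.216",loc(onz(S,U,V,.216)).round(4),"@.224",loc(onz(S,U,V,.224)).round(4))
E
python3 look.py 4
```

```text
time: 10.55
position: [0.5062, -0.0141, 0.3954]
orientation: [0.719, 0.695, 0.0, -0.001]
ft_force: [-3.6, 3.3, 9.5]
gripper_width: 0.304
finger_force: 30.0
top red 236.96 225.42 box 235 238 224 227 local@.216 [-0.0221  0.232 ] @.224 [-0.0236  0.231 ]
top blue 236.53 219.74 box 236 237 216 223 local@.216 [-0.0074  0.2354] @.224 [-0.0089  0.2343]
scene red 225.55 177.77 box 223 261 156 182 local@.216 [-0.0175  0.2297] @.224 [-0.0263  0.2208]
scene blue 220.26 159.71 box 205 232 153 175 local@.216 [0.043  0.3078] @.224 [0.0336 0.2982]
```

View pics/look4.png

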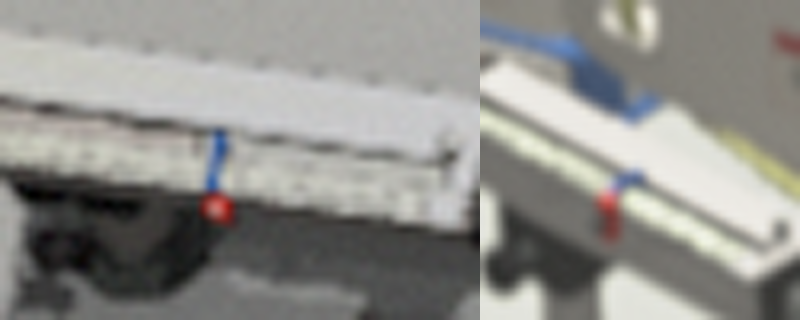

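The pointer's near end is at (212,190) and the cursor's white centre at (216,207). Carried along the stand's x axis, the pointer is still about 2 to 3 mm short.

```bash
python3 -m pendant '[{"offset":[-0.1,-2,0],"delta_rot":[0,0,0],"fingers":-1},{"offset":[0,0,0],"delta_rot":[0,0,0],"fingers":-1},{"offset":[0,0,0],"delta_rot":[0,0,0],"fingers":-1}]'
python3 look.py 5 | grep top
python3 - <<'E'
from h import *
import pickle
s,c=pickle.load(open("l5.pkl","rb"))
th=-.030
def W(q): return [.5025+np.cos(th)*q[0]-np.sin(th)*q[1],-.0263+np.sin(th)*q[0]+np.cos(th)*q[1],q[2]]
out=[]
for S,(r0,r1,c0,c1),k in((s,(210,232,225,249),16),(c,(168,192,213,237),16)):
    im=cv2.resize(S["color"][r0:r1,c0:c1,::-1],None,fx=k,fy=k,interpolation=cv2.INTER_CUBIC); im=cv2.copyMakeBorder(im,0,384-im.shape[0],0,0,cv2.BORDER_CONSTANT)
    for y in(.222,.242):
        P=[tuple(int(round(w)) for w in ((np.array(proj(S,W((x,y,.218))))-[c0,r0]+.5)*k)) for x in(-.035,.01)]; print(P)
        cv2.line(im,P[0],P[1],(0,255,255),1)
    out.append(im)
cv2.imwrite("pics/fin.png",np.hstack(out))
for row in range(214,229): print(row,[tuple(int(q) for q in s["color"][row,u]) for u in range(234,241)])
E
```

```text
time: 11.02
position: [0.5061, -0.0158, 0.3954]
orientation: [0.719, 0.695, 0.0, -0.001]
ft_force: [-2.6, 3.5, 9.4]
gripper_width: 0.308
finger_force: 30.0
top red 236.99 225.41 box 235 238 224 227 local@.216 [-0.0221  0.2319] @.224 [-0.0236  0.2309]
top blue 237.23 219.92 box 236 238 217 223 local@.216 [-0.0076  0.2335] @.224 [-0.0092  0.2325]
[(247, 338), (289, 69)]
[(124, 322), (167, 53)]
[(170, 213), (350, 104)]
[(85, 173), (266, 65)]
214 [(193, 192, 193), (200, 200, 200), (199, 200, 201), (199, 199, 200), (200, 201, 203), (201, 202, 204), (196, 198, 199)]
215 [(156, 155, 155), (164, 165, 167), (166, 164, 164), (164, 167, 165), (175, 175, 174), (185, 185, 183), (193, 191, 191)]
216 [(126, 123, 117), (117, 114, 110), (115, 114, 111), (101, 107, 123), (104, 116, 137), (145, 147, 151), (158, 156, 154)]
217 [(182, 176, 168), (166, 160, 155), (164, 163, 161), (126, 142, 173), (77, 114, 161), (138, 144, 155), (160, 159, 155)]
218 [(172, 165, 160), (171, 168, 162), (155, 156, 160), (109, 136, 171), (63, 102, 147), (144, 146, 146), (184, 182, 176)]
219 [(173, 174, 166), (181, 182, 177), 
[... 409 characters left out ...]
7, 164), (181, 183, 176), (183, 183, 175)]
223 [(165, 164, 157), (155, 152, 145), (107, 114, 137), (58, 78, 121), (147, 148, 148), (167, 167, 159), (171, 171, 164)]
224 [(67, 63, 61), (96, 65, 63), (127, 63, 63), (134, 50, 49), (139, 102, 99), (126, 121, 119), (126, 126, 122)]
225 [(52, 52, 48), (115, 50, 44), (172, 86, 82), (199, 91, 85), (153, 43, 38), (72, 49, 50), (63, 59, 57)]
226 [(32, 34, 29), (95, 35, 30), (154, 100, 95), (181, 101, 95), (140, 33, 26), (70, 49, 48), (67, 66, 62)]
227 [(32, 35, 34), (41, 31, 24), (81, 44, 41), (120, 51, 45), (104, 31, 26), (68, 53, 53), (66, 67, 66)]
228 [(32, 28, 29), (32, 32, 32), (40, 44, 45), (56, 53, 51), (69, 52, 47), (71, 59, 61), (69, 70, 69)]
```

View pics/fin.png

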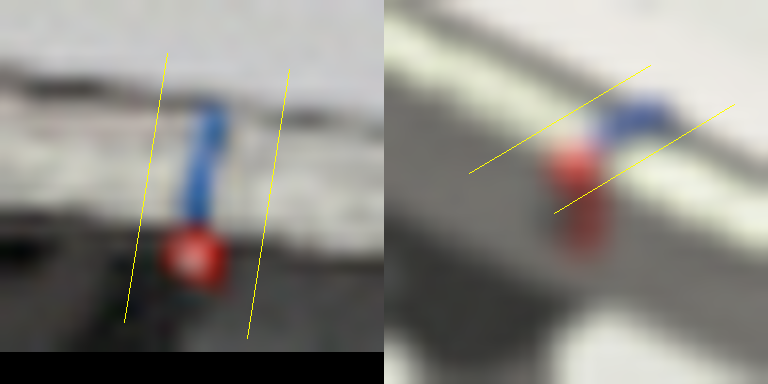

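The pointer's line, carried down to the cursor, lands within about 0.5 mm of the white centre line: 236.3 against 236.5 px in the top view. The last nudge is 0.5 mm, then I hand in.

```bash
python3 -m pendant '[{"offset":[0,-0.5,0],"delta_rot":[0,0,0],"fingers":-1},{"offset":[0,0,0],"delta_rot":[0,0,0],"fingers":-1},{"offset":[0,0,0],"delta_rot":[0,0,0],"fingers":-1},{"offset":[0,0,0],"delta_rot":[0,0,0],"fingers":-1}]'
python3 look.py 6 | grep top; python3 -c "
from station import bot
print(bot.job_done())"
```

```text
time: 11.62
position: [0.5061, -0.0163, 0.3954]
orientation: [0.719, 0.695, 0.0, -0.001]
ft_force: [-1.9, 4.3, 9.6]
gripper_width: 0.305
finger_force: 30.0
top red 237.0 225.42 box 235 238 224 227 local@.216 [-0.0221  0.2318] @.224 [-0.0236  0.2308]
top blue 237.37 219.84 box 237 238 217 223 local@.216 [-0.0073  0.2331] @.224 [-0.0089  0.2321]
the job is handed in; nothing more can be done
None
```

The job is handed in, but no verdict came back: by my camera measurements the purple carton is flush and in line with the blue one to about 1 mm and released, and the arm is held with the lock squeezed in and its pointer within about 0.5 mm of the red cursor, after about 12 s of the 48 s.

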